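Slide the culture dish onto the warm spot and cover it

ROBOT

A 6-joint arm with a two-finger parallel gripper is mounted at the origin on the work surface. World frame = base frame: x ahead of the robot, y to its left, z up, the work surface at z = 0. Lengths are in m, angles in rad, forces in N, time in s.
With the tool pointing down it reaches from about 0.35 to 0.975 m from the base axis. Payload 4.9 kg.
Tool frame: the origin (TCP) lies between the finger pads; the fingertips stand 14 mm ahead of it and the grasp point (between the pads) lies 5 mm behind it; z points along the fingers, y is the line along which they close (so a half turn about z gives the same grasp; the last joint's range is limited). The gripper opens to 85 mm and grips with 20 to 120 N. Pads are 22 mm wide; open, the fingers measure 114 mm over their backs; the gripper's body (76 mm by 85 mm) begins 54 mm behind the grasp point. The pads swing forward as they close: fully open they stand 13 mm farther back than shut.
Start: joints at [1.09, 0.053, 1.613, -0, 1.476, -0.119], TCP at [0.221, 0.585, 0.22] pointing down, gripper open.
Joint ranges: [-3.01, 3.01], [-1.01, 2.22], [0.06, 2.58], [-1.02, 4.17], [0.09, 2.62], [-3.14, 3.14]. Speed limits (rad/s): [2.57, 2.57, 3.14, 3.14, 3.14, 3.14].

INTERFACE

Orientations are given as a 3x3 rotation matrix whose columns are the frame's x, y, z axes.
In Python, from rig import r gives the robot as it stands. Calls block until the motion is done:
- r.move_to(position, orientation): joint-space move of the TCP to a pose.
- r.line_to(position, velocity=0.15, orientation=None): straight line of the TCP; orientation=None keeps the orientation; velocity is the mean speed in m/s.
- r.movej(angles): joint-space move.
- r.command_gripper(opening, effort=None): finger opening in m; effort is the grip in N (None keeps the last); returns when the fingers have stopped.
- r.wait(seconds).
- r.solve_ik(position, orientation): joint angles nearest the present ones, or None.
- r.state(): the state.
- r.get_image(name): name is "scene" or "top"; returns a dict with "pixels" (420x560x3 uint8, red, green, blue), "z_map" (420x560 float32, m along the optical axis (not along the pixel's ray), 0 where there is no reading), "fx", "fy", "cx", "cy" (pixels), "R" (3x3) and "t" (3): a world point X has camera coordinates R X + t. Camera axes: x right, y down, z forward; pixel columns grow to the right and rows downward; lengths in m; the calibration is good to about 2 mm. A picture is of the moment at which its call begins.
A pose or a line that the arm cannot do raises r.Unreachable and nothing moves.
- r.hand_in(): hands the job in; it is judged then, once.
The state is a dict: "t": time; "q": joint angles; "qvel": joint speeds; "effort": joint torques, N m; "position": TCP position; "ee_rot": TCP orientation; "ft_force": force on the tool from outside, world axes, zero at the start; "wrist_torque": the same for the moment, N m; "width": finger opening in m; "finger_force": force on a finger pad.
Only numpy, scipy, OpenCV 4.12 (cv2) and the standard library are available. Lean on these libraries where they do the work, as an engineer would, in place of code of your own. Each camera call takes 0.05 s, during which the arm holds its last target. There are 200 camera calls.

TASK

Push the large culture dish across the bench, in between the two rails of the warming dock, until it stands inside the ring marked on the warm plate; do not lift or tip it. Then take the cover by its handle and set it, without dropping it, over the dish so that the dock's two pegs come up through its end holes and it lies flat on both rails. Leave everything else on the bench where it is.

Things in the scene. Friction and masses are not known exactly. Their poses are not given: they have to be found in the camera images.
- dish: the large culture dish: a closed, clear round dish 94 mm across and 20 mm high with a white insert of four wells inside, standing loose on the bench, 120 g. Too wide to grasp. Origin: centre of its underside.
- cover: the dish cover: a grey plate 200 mm (its x) by 100 mm (its y) by 6 mm, lying flat and loose on the bench, 250 g, with a round 66 mm window in the middle and a 14 mm hole 85 mm either side of the centre along its x. It is symmetrical: either end may go on either peg. Origin: centre of its underside.
- cover_handle (a point): centre of the cover's handle, 45 mm above the underside of the plate: a level aluminium bar 102 mm long (along the cover's x), 12 mm wide and 14 mm high, on two 12 mm square posts 45 mm either side of its middle; 32 mm of free air under the bar.
- dock: warming dock, fixed: two parallel grey rails, each 140 mm long (dock y), 22 mm wide, 30 mm high, 148 mm apart inside (centre lines at dock x = -85 and +85 mm), an upright steel peg in the middle of each. Between them a warm plate flush with the bench, open at both ends (dock -y and +y) for a dish to slide in from either side. Origin: its middle, at bench level.
- dock_spot (a point): the warm spot: centre of the black ring (116 mm inside diameter) marked on the warm plate, at bench level.
- dock_seat (a point): where the centre of the cover's underside comes when it is seated: midway between the pegs at the height of the rail tops, 30 mm above the bench. Its x axis runs from peg to peg.
- peg_near (a point): tip of the peg on the rail nearer the robot: 10 mm thick, 24 mm high above the rail, its top 10 mm tapering to 3.6 mm.
- peg_far (a point): tip of the peg on the rail farther from the robot, like the other.
- small_dish: bystander: small culture dish, 60 mm across, 14 mm high. Origin: centre of its underside, as for all bystanders.
- medium_bottle: bystander: jar with a white cap, 56 mm across, 110 mm high.
- tip_box: bystander: box of pipette tips with a clear lid, 85 by 120 by 64 mm high.
- tube_rack: bystander: white rack with eight capped tubes, 70 by 130 by 65 mm high.
- joystick: bystander: micromanipulator joystick, base 110 by 85 by 35 mm, stick up to 125 mm.
- forceps: bystander: flat steel forceps, 140 mm long, 6 mm thick.
- timer: bystander: flat white timer, 60 by 70 by 20 mm.
Not all that is in view belongs to the job. Leave any orange or yellow look-alike of the dish alone. What is shaped like the cover but purple is not meant.

How it is judged:
By the outcome, as a careful person would: the job done as asked, in the order asked, and still so for the second after the job is handed in, with the robot touching nothing.
It also fails if it takes over 64 s, if anything falls off the work surface, if the arm or the gripper's body presses on something with over 40 N, if the wrist force passes 120 N, or if a joint passes its speed limit or range.

## Working session

There is one attempt and no reset: what is moved stays moved. The work goes in short steps, each a Python script; the robot and the scene stay as the last script left them, time stands still between calls to the robot, and variables do not carry over. Pictures are saved under pics/ and viewed, at most 10 in all, crops included, and the job is handed in when it is done.

```bash
ls; mkdir -p pics
python3 - <<'E'
from rig import r
import cv2,numpy as np
for n in("top","scene"):
    d=r.get_image(n); np.savez(n+"0.npz",**d)
    cv2.imwrite(f"pics/{n}0.png",cv2.resize(d["pixels"][:,:,::-1],(800,600),interpolation=cv2.INTER_CUBIC))
    print(n,d["fx"],d["cx"],d["cy"],d["R"].round(3).tolist(),d["t"])
print(r.state()["t"])
E
```

```text
pics
top 380.2818505134995 279.4368920006738 209.87659000442704 [[0.001, -1.0, 0.021], [-0.992, -0.004, -0.13], [0.13, -0.021, -0.991]] [0.00139812 0.54044083 1.28162753]
scene 451.7792587370305 280.2246732587083 206.73410438156537 [[-0.87, 0.492, -0.012], [0.389, 0.671, -0.631], [-0.302, -0.554, -0.776]] [ 0.44779625 -0.17486958  1.48810686]
0.1
```

View pics/top0.png

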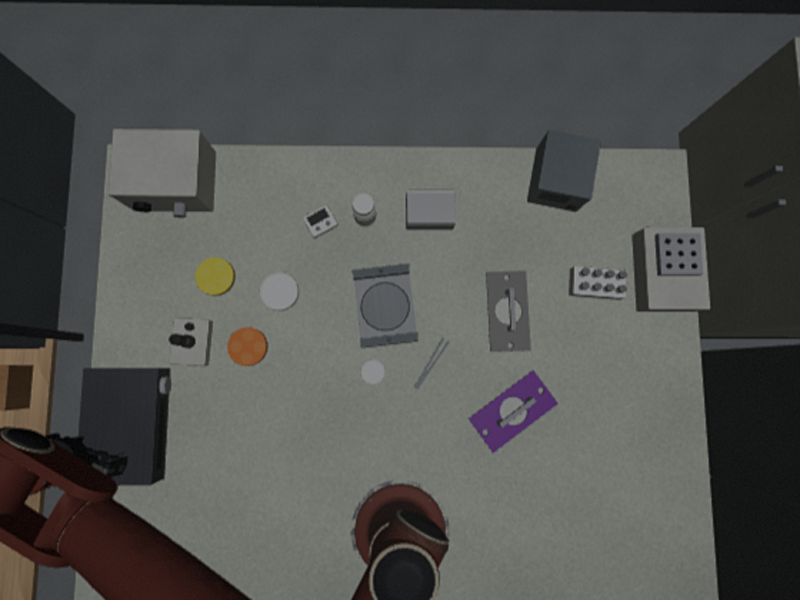

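View pics/scene0.png

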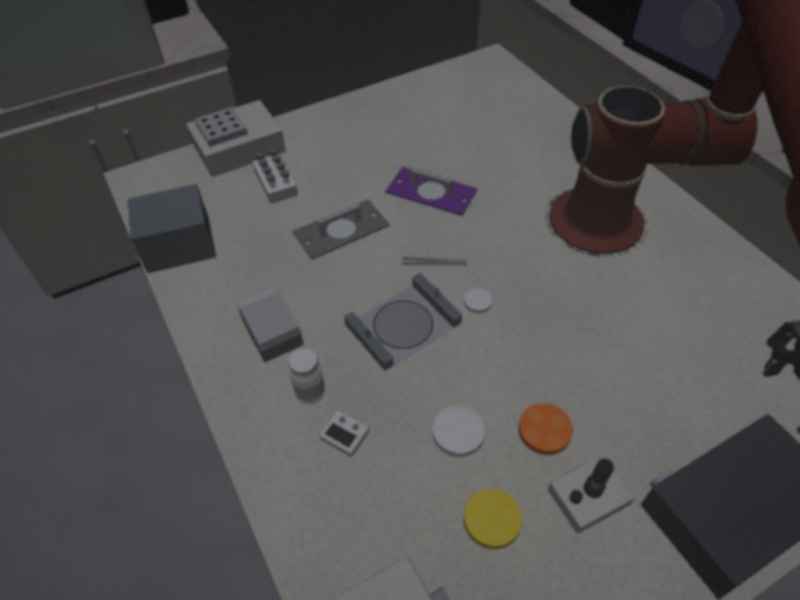

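Top picture (800x600): the white dish is at (279,291). Its look-alikes are yellow (215,276), orange (247,346) and the small dish (372,372). The grey cover is at (508,310), with a purple look-alike at (513,411). The dock ring is at (386,306). By the description I choose the white dish and the grey cover, and I'll check both in one close crop.

```bash
cat > h.py <<'E'
import numpy as np,cv2
def ray(d,u,v,z):
    R,t=d["R"],d["t"]; c=-R.T@t
    w=R.T@np.array([(u-d["cx"])/d["fx"],(v-d["cy"])/d["fy"],1]); return c+w*(z-c[2])/w[2]
def crop(d,u0,v0,w,h,s):
    im=d["pixels"][v0:v0+h,u0:u0+w,::-1].astype(float); im=np.clip(im*1.6,0,255).astype(np.uint8)
    return cv2.resize(im,None,fx=s,fy=s,interpolation=cv2.INTER_CUBIC)
E
python3 - <<'E'
import numpy as np,cv2
from h import *
d=dict(np.load("top0.npz"))
a=crop(d,170,178,133,75,6)   # dish+dock: (u,v)=170+x/6,178+y/6
cv2.imwrite("pics/a.png",a)
b=crop(d,325,180,60,75,8)
cv2.imwrite("pics/b.png",b)
E
```

```text
(no output)
```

View pics/a.png

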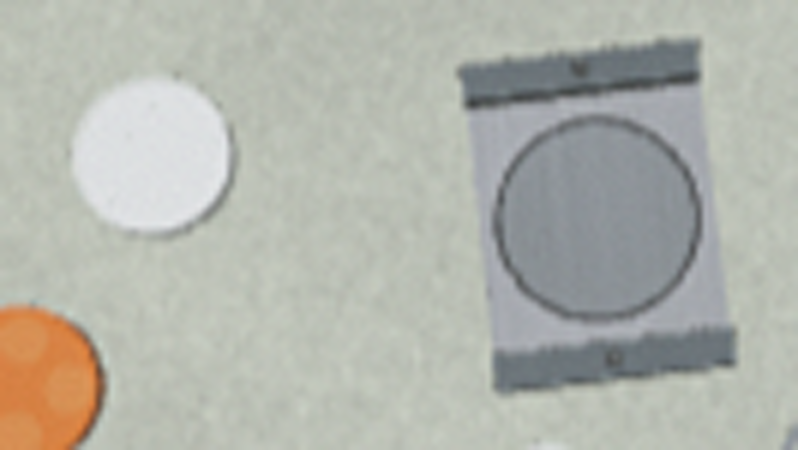

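View pics/b.png

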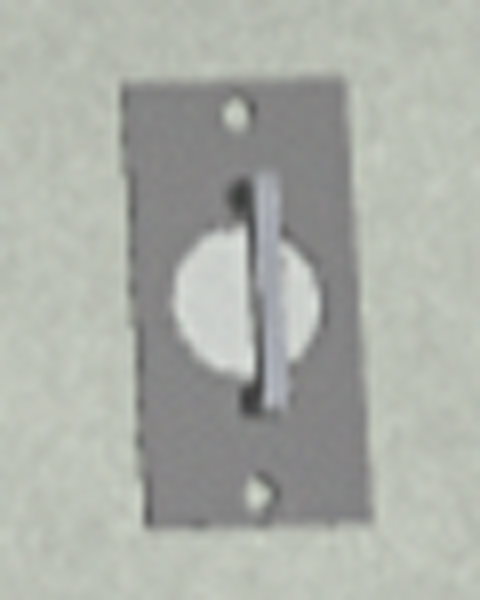

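Run:
```python
import numpy as np
from h import *
d=dict(np.load("top0.npz"))
A=lambda x,y,z:ray(d,170+(x+.5)/6-.5,178+(y+.5)/6-.5,z)
B=lambda x,y,z:ray(d,325+(x+.5)/8-.5,180+(y+.5)/8-.5,z)
p=lambda n,v:print(n,np.round(v,4).tolist())
p("dish",A(152,154,.02));p("dish d",[np.linalg.norm(A(72,154,.02)-A(232,154,.02))])
p("ring",A(598,219,0));pf,pn=A(580,67,.054),A(614,357,.054)
p("pegs",[*pf,*pn]);p("mid",(pf+pn)/2);p("len",[np.linalg.norm(pf-pn)])
# rail outer top corners
c=[A(*q,.03) for q in((460,66),(698,41),(736,362),(497,391))]
p("railmid",np.mean(c,0)); 
for x in c:p("c",x)
v=pf-pn;p("ang",[np.degrees(np.arctan2(v[1],v[0]))])
hf,hn=B(237,115,.003),B(260,493,.003);p("holes",[*hf,*hn]);p("len",[np.linalg.norm(hf-hn)])
cc=[B(*q,.006) for q in((123,87),(345,80),(372,522),(148,526))];p("covermid",np.mean(cc,0));p("holemid",(hf+hn)/2)
v=hf-hn;p("ang",[np.degrees(np.arctan2(v[1],v[0]))]);v=(cc[0]+cc[1]-cc[2]-cc[3]);p("ang2",[np.degrees(np.arctan2(v[1],v[0]))])
b1,b2=B(266,175,.052),B(274,408,.052);p("bar",[*b1,*b2]);p("barmid",(b1+b2)/2)
s=dict(np.load("scene0.npz"))
S=lambda x,y,z:ray(s,(x+.5)*.7-.5,(y+.5)*.7-.5,z)
p("scene dish",S(459,429,.02));p("ring",S(403,324,0));p("cover",S(341,229,.006))
p("forceps",[*ray(d,447*.7,340*.7,0),*ray(d,417*.7,386*.7,0)]);p("small",ray(d,372*.7,372*.7,.014))
p("purple top",ray(d,535*.7,372*.7,0));p("orange",ray(d,247*.7,346*.7,.02))
```

```text
dish [0.5647, 0.2978, 0.02]
dish d [0.0928]
ring [0.5299, 0.0381, 0.0]
pegs [0.611, 0.0484, 0.054, 0.4451, 0.0284, 0.054]
mid [0.5281, 0.0384, 0.054]
len [0.1671]
railmid [0.5295, 0.038, 0.03]
c [0.6158, 0.1187, 0.03]
c [0.6313, -0.0201, 0.03]
c [0.4438, -0.0417, 0.03]
c [0.427, 0.0952, 0.03]
ang [6.8923]
holes [0.6032, -0.2658, 0.003, 0.4343, -0.2719, 0.003]
len [0.169]
covermid [0.5188, -0.2675, 0.006]
holemid [0.5188, -0.2688, 0.003]
ang [2.039]
ang2 [1.9372]
bar [0.5685, -0.2669, 0.052, 0.4681, -0.2677, 0.052]
barmid [0.5183, -0.2673, 0.052]
scene dish [0.5663, 0.3009, 0.02]
ring [0.5308, 0.039, 0.0]
cover [0.5221, -0.262, 0.006]
forceps [0.4454, -0.1163, 0.0, 0.3331, -0.0417, 0.0]
small [0.3669, 0.0678, 0.014]
purple top [0.3672, -0.3323, 0.0]
orange [0.4288, 0.3693, 0.02]
```

```bash
cat >> h.py <<'E'
D0=np.array([.529,.0383]);TH=np.radians(6.85)
DX=np.array([np.cos(TH),np.sin(TH)]);DY=np.array([-DX[1],DX[0]])
def rot(yv):  # tool down, closing line along yv
    y=np.array([yv[0],yv[1],0]);y/=np.linalg.norm(y);z=np.array([0,0,-1.]);return np.column_stack([np.cross(y,z),y,z])
def best(r,pos,yv):
    o=[(abs(q[5]-r.state()["q"][5]),R) for R in(rot(yv),rot(-np.asarray(yv))) if (q:=r.solve_ik(pos,R)) is not None]
    return min(o,key=lambda a:a[0])[1]
perp=lambda p:np.array([-p[1],p[0]])
P=lambda xy,z:[float(xy[0]),float(xy[1]),z]
E
python3 - <<'E'
from rig import r
from h import *
dish=np.array([.5652,.2990]);W=D0+.14*DY
p=(W-dish);L=np.linalg.norm(p);p/=L
r.command_gripper(.05,30)
s=dish-.066*p;R=best(r,P(s,.12),perp(p))
r.move_to(P(s,.12),R)
r.line_to(P(s,.019),.15)
st=r.state();print(st["t"],st["position"],st["ft_force"],st["width"])
r.line_to(P(W-.051*p,.019),.09)
print(r.state()["ft_force"])
r.line_to(P(W-.085*p,.019),.15)
r.line_to(P(W-.085*p,.12),.2)
d=r.get_image("top");np.savez("top1.npz",**d)
e=r.get_image("scene");np.savez("scene1.npz",**e)
cv2.imwrite("pics/c.png",np.hstack([crop(d,165,170,130,110,3),crop(e,215,180,130,110,3)]));print(r.state()["t"])
E
```

```text
3.0 [0.59228107 0.36007573 0.02018758] [-0.29999839 -0.97353301  0.15478039] 0.049966155734239834
[-0.30753143  0.24290119  0.6443425 ]
5.925
```

View pics/c.png

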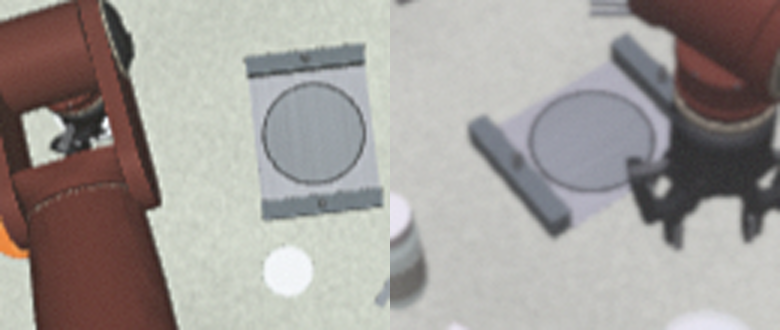

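Run:
```python
from rig import r
from h import *
e=dict(np.load("scene1.npz"));s=r.state();print(s["position"],s["ee_rot"].round(2).tolist() if hasattr(s["ee_rot"],"round") else s["ee_rot"])
cv2.imwrite("pics/d.png",crop(e,195,190,200,150,4))
def px(X):
    c=e["R"]@np.array(X)+e["t"];return (e["fx"]*c[0]/c[2]+e["cx"]-195)*4,(e["fy"]*c[1]/c[2]+e["cy"]-190)*4
print(px([*(D0+.14*DY),.02]),px([.5652,.299,.02]),px(s["position"]))
```

```text
[0.54461437 0.25454897 0.11743567] [[0.4, 0.92, -0.0], [0.92, -0.4, -0.0], [-0.0, -0.0, -1.0]]
(np.float64(472.6519282394029), np.float64(260.5491737793957)) (np.float64(504.3704517712831), np.float64(437.4334103611295)) (np.float64(502.5078007140721), np.float64(288.14526965434084))
```

View pics/d.png

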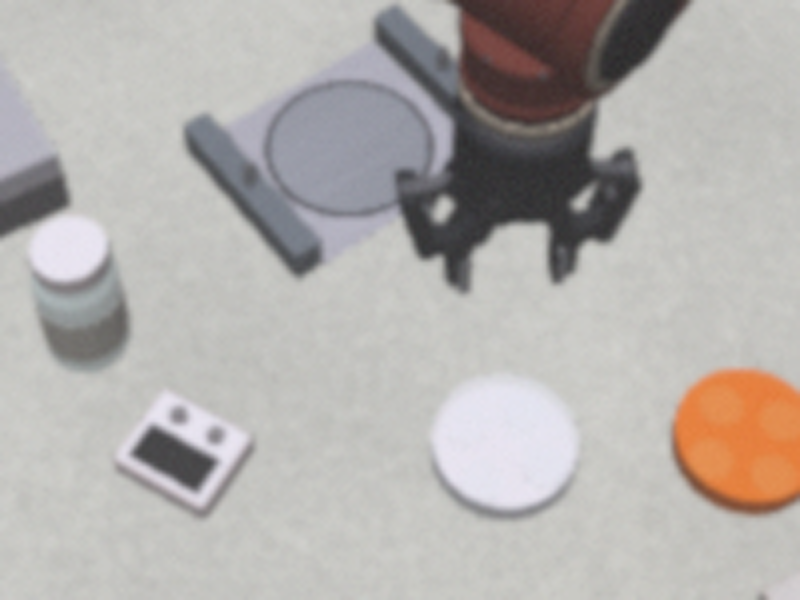

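Scene crop: the white dish at (505,442) has not moved, so the fingers passed over or through it. I'll check its height in the depth map, and check all white or dish-like candidates.

Run:
```python
from h import *
for n in("top0","scene0"):
    d=dict(np.load(n+".npz"));z=d["z_map"];v,u=np.mgrid[0:420,0:560]
    C=np.stack([(u-d["cx"])/d["fx"]*z,(v-d["cy"])/d["fy"]*z,z],-1);X=(C-d["t"])@d["R"]
    def hgt(x,y,rad=.03):
        m=(np.hypot(X[...,0]-x,X[...,1]-y)<rad)&(z>0);return m.sum(),np.percentile(X[...,2][m],[5,50,95]).round(4) if m.any() else None
    for k,q in dict(dish=(.5652,.299),orange=(.4288,.3693),yellow=(.585,.44),small=(.367,.068),ring=(.529,.038),bench=(.55,.2),cover=(.52,-.32)).items():print(n,k,*hgt(*q,.02))
    print("white px rgb",[d["pixels"][int(v),int(u)].tolist() for u,v in ([(195,203),(190,198),(260,260)] if n=="top0" else [(321,300),(315,295)])])
```

```text
top0 dish 103 [0.0172 0.021  0.0245]
top0 orange 104 [0.0168 0.0212 0.0249]
top0 yellow 102 [0.0173 0.021  0.0254]
top0 small 107 [0.0102 0.0151 0.0192]
top0 ring 99 [-0.0019  0.0021  0.006 ]
top0 bench 101 [-0.0031  0.0013  0.0055]
top0 cover 94 [-0.0031  0.0023  0.0079]
white px rgb [[138, 139, 140], [138, 140, 141], [138, 140, 141]]
scene0 dish 177 [0.0181 0.0212 0.0243]
scene0 orange 181 [0.0189 0.0216 0.0245]
scene0 yellow 226 [0.0177 0.021  0.024 ]
scene0 small 113 [0.0125 0.0156 0.0188]
scene0 ring 120 [-0.0007  0.0027  0.0061]
scene0 bench 151 [-0.002   0.0012  0.0043]
scene0 cover 33 [-0.0017  0.001   0.0056]
white px rgb [[129, 127, 134], [128, 128, 135]]
```

The dish is real, 20 mm high. In the crop the open fingertips sit level with the TCP, because they swing back when open, so they passed over it. I'll retry lower, descending with a force check.

Run:
```python
from rig import r
from h import *
dish=np.array([.5652,.2990]);W=D0+.14*DY
p=(W-dish);L=np.linalg.norm(p);p/=L
s=dish-.068*p
r.line_to(P(r.state()["position"][:2],.16),.2)
r.line_to(P(s,.16),.2)
f0=r.state()["ft_force"][2]
r.line_to(P(s,.020),.15)
for z in(.015,.011,.008):
    r.line_to(P(s,z),.05);st=r.state();print(z,st["position"][2],st["ft_force"]-f0)
    if st["ft_force"][2]-f0>4: z+=.003;r.line_to(P(s,z),.05);break
a=s+.035*p
r.line_to(P(a,z),.09);print(r.state()["ft_force"],r.state()["position"])
r.line_to(P(W-.051*p,z),.09);st=r.state();print(st["ft_force"],st["position"])
r.line_to(P(W-.085*p,z),.15)
r.line_to(P(W-.085*p,.1),.2)
d=r.get_image("top");np.savez("top1.npz",**d)
e=r.get_image("scene");np.savez("scene1.npz",**e)
cv2.imwrite("pics/e.png",crop(e,195,190,200,150,4));print(r.state()["t"])
```

```text
0.015 0.01528004117400062 [-0.95202983 -0.30083832 -0.46930139]
0.011 0.010550381399473046 [ 0.045844   -0.3903418  -0.50455739]
0.008 0.007600626873350769 [ 0.35855497  0.14264678 -0.71051861]
[ 0.19063022  0.11458201 -0.16599475] [0.57851204 0.32922129 0.00823644]
[0.41146092 0.93665608 0.0554902 ] [0.5329037  0.22445725 0.00813116]
11.8917
```

View pics/e.png

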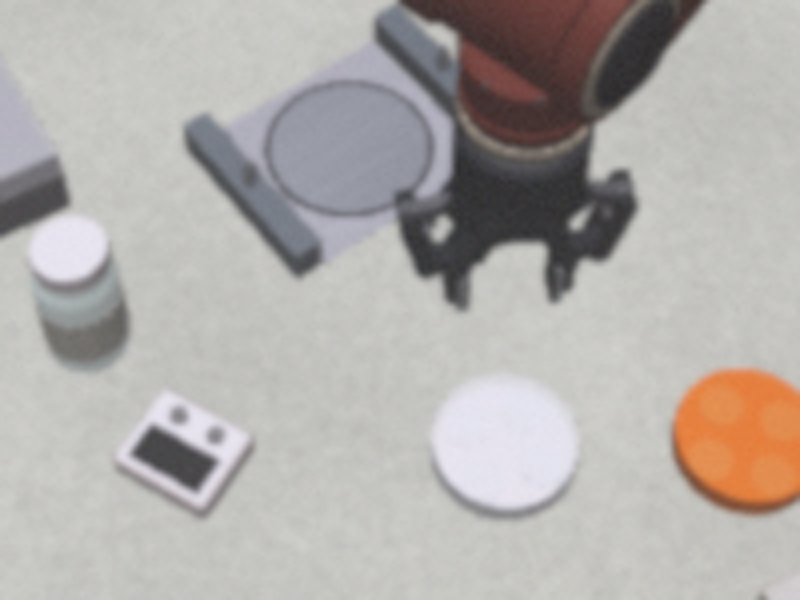

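Run:
```python
from h import *
from rig import r
print(r.state()["position"],r.state()["width"])
d=dict(np.load("scene1.npz"));z=d["z_map"];v,u=np.mgrid[0:420,0:560]
C=np.stack([(u-d["cx"])/d["fx"]*z,(v-d["cy"])/d["fy"]*z,z],-1);X=(C-d["t"])@d["R"]
for a,b in((457,300),(457,285),(455,270),(560,292),(560,280),(558,265),(515,230),(505,442),(400,200),(625,190)):
    U,V=195+a//4,190+b//4;print((a,b),X[V,U].round(4),d["pixels"][V,U])
```

```text
[0.5445467  0.25451574 0.09745388] 0.049843618191427894
(457, 300) [0.5751 0.2501 0.1223] [57 57 59]
(457, 285) [0.5751 0.249  0.1386] [49 49 50]
(455, 270) [0.5801 0.251  0.1625] [38 39 39]
(560, 292) [0.5195 0.2781 0.1256] [83 83 83]
(560, 280) [0.5201 0.2771 0.1381] [52 52 54]
(558, 265) [0.5213 0.2728 0.1506] [47 47 49]
(515, 230) [0.5502 0.2646 0.1991] [35 33 35]
(505, 442) [0.5669 0.301  0.0215] [144 142 149]
(400, 200) [0.6021 0.2277 0.2181] [54 55 58]
(625, 190) [0.4887 0.283  0.2173] [64 64 67]
```

The depth map puts the fingertips about 21 mm above the reported TCP height, so the tool really is higher than stated (xy agrees). I'll touch the bench behind the dish to get the true offset, then push.

Run:
```python
from rig import r
from h import *
dish=np.array([.5660,.3000]);W=D0+.14*DY
p=(W-dish);L=np.linalg.norm(p);p/=L
s=dish-.068*p
r.line_to(P(r.state()["position"][:2],.13),.3)
r.line_to(P(s,.13),.25)
f0=r.state()["ft_force"][2]
r.line_to(P(s,.0),.2)
z=0
while z>-.03:
    z-=.002;r.line_to(P(s,z),.04);st=r.state();f=st["ft_force"][2]-f0
    if f>4: break
print(z,st["position"],f,st["t"])
z+=.005
r.line_to(P(s,z),.05)
r.line_to(P(s+.03*p,z),.09);st=r.state();print(st["ft_force"],st["position"])
r.line_to(P(W-.051*p,z),.09);st=r.state();print(st["ft_force"],st["position"],st["t"])
r.line_to(P(W-.085*p,z),.15)
r.line_to(P(W-.085*p,.08),.25)
e=r.get_image("scene");np.savez("scene1.npz",**e)
cv2.imwrite("pics/f.png",crop(e,195,190,200,150,4));print(r.state()["t"])
```

```text
-0.016 [ 0.59352587  0.36243989 -0.01456843] 5.557987134953127 15.5667
[-0.04815319 -0.28673899 -0.91729523] [ 0.58112142  0.3345208  -0.01109813]
[0.64929292 0.12671355 0.96535012] [ 0.53275079  0.22420477 -0.01109932] 17.7917
18.7333
```

View pics/f.png

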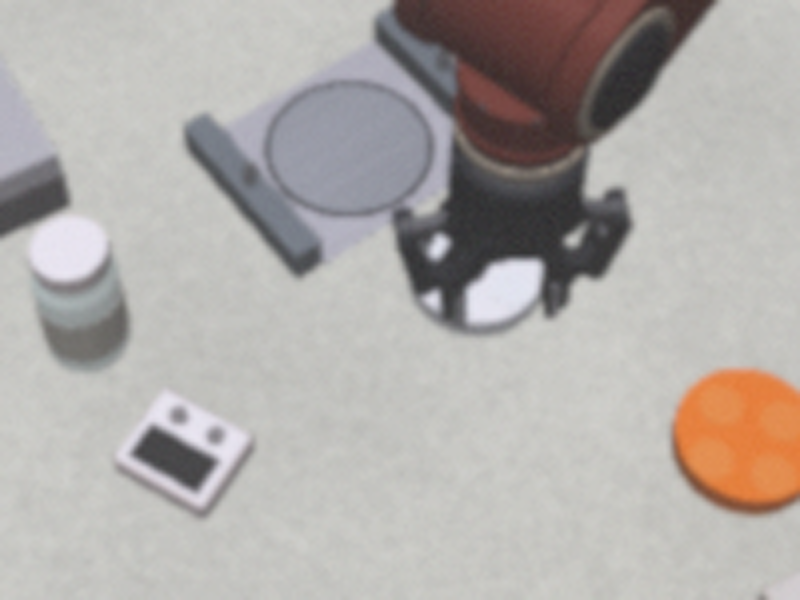

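Scene crop: the dish now stands at the dock mouth, its centre near (484,259). The orange dish and the timer are untouched. Next I'll push it along to the spot.

Run:
```python
from rig import r
from h import *
e=dict(np.load("scene1.npz"))
dish=ray(e,195+484.5/4-.5,190+259.5/4-.5,.02)[:2]
tcp=np.array([.53275,.2242]);k=np.linalg.norm(dish-tcp);print(dish,k,"dock",(dish-D0)@DX,(dish-D0)@DY)
k=float(np.clip(k,.046,.056))
p=D0-dish;p/=np.linalg.norm(p)
s=dish-(k+.02)*p;R=best(r,P(s,.08),perp(p))
r.move_to(P(s,.08),R)
r.line_to(P(s,-.011),.15)
r.line_to(P(D0-k*p,-.011),.09);st=r.state();print(st["ft_force"],st["position"],st["t"])
r.line_to(P(D0-(k+.04)*p,-.011),.15)
r.line_to(P(D0-(k+.1)*p,.12),.3)
d=r.get_image("top");np.savez("top2.npz",**d)
e=r.get_image("scene");np.savez("scene2.npz",**e)
cv2.imwrite("pics/g.png",np.hstack([crop(d,235,165,65,100,6),crop(e,235,180,100,150,4)]));print(r.state()["t"])
```

```text
[0.50524276 0.17854895] 0.05329790609866463 dock -0.006860103715849173 0.14208136215350056
[-0.45623716 -0.21457163  0.1050183 ] [ 0.51994857  0.09098707 -0.01113721] 22.0333
23.1833
```

View pics/g.png

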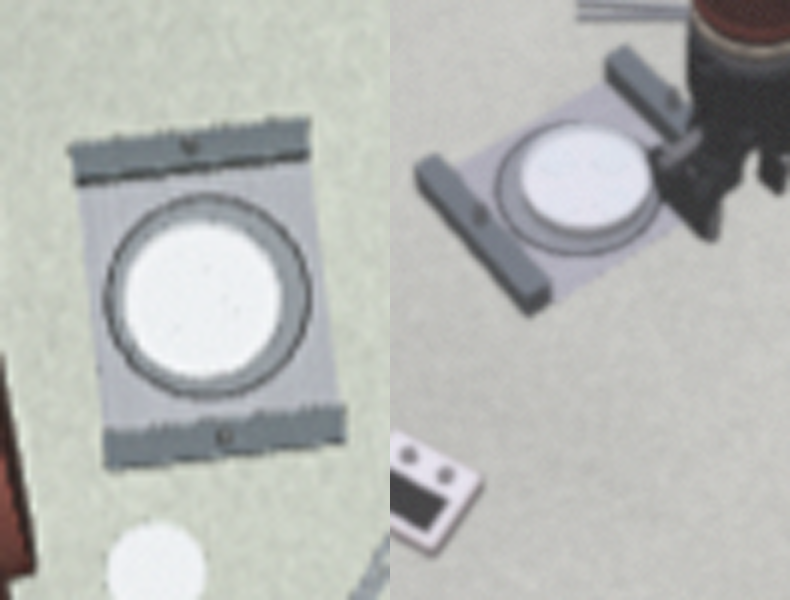

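Picture g: the dish (202,299) stands inside the ring (centre 208,296), about 3 mm off centre, with its whole rim inside. Now the grey cover, grasping with the measured height offset of about 23 mm.

Run:
```python
from rig import r
from h import *
a=np.radians(2.0);cx=np.array([np.cos(a),np.sin(a)]);H=np.array([.5186,-.2673])
q=r.state()["position"];r.line_to([q[0],q[1],.17],.3)
R=best(r,P(H,.12),perp(cx));np.save("Rg.npy",R)
r.move_to(P(H,.12),R)
f0=r.state()["ft_force"].copy() if hasattr(r.state()["ft_force"],"copy") else r.state()["ft_force"]
r.line_to(P(H,.0165),.12);st=r.state();print(st["position"],np.subtract(st["ft_force"],f0),st["t"])
r.command_gripper(0,60);st=r.state();print(st["width"],st["finger_force"],np.subtract(st["ft_force"],f0))
r.line_to(P(H,.0365),.08);r.wait(.2);st=r.state();print(st["position"],st["width"],np.subtract(st["ft_force"],f0),st["t"])
d=r.get_image("top");np.savez("top3.npz",**d)
e=r.get_image("scene");np.savez("scene3.npz",**e)
cv2.imwrite("pics/i.png",np.hstack([crop(d,315,165,80,120,5),crop(e,190,100,100,150,4)]))
```

```text
[ 0.51934949 -0.26775787  0.01747915] [-0.1623721  -1.20152923  0.30003239] 26.1917
0.010772271957175318 60.77380299568176 [-0.76884298 -0.06224183  4.37650769]
[ 0.51816275 -0.26699295  0.03587376] 0.011166878083269284 [-0.97739743 -1.00919956 -3.11157723] 27.225
```

View pics/i.png

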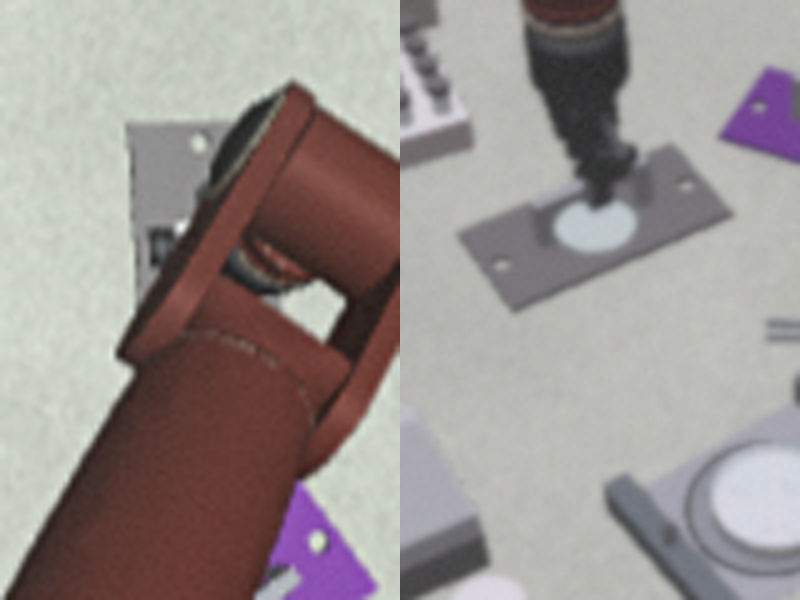

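Picture i: the cover hangs level from the gripper, with its holes in the scene part at (502,264) and (688,186), width 11 mm, 3 N of load. That was my 10th view, so from here I use numbers only: ring fits in both cameras, and the hole positions relative to the TCP.

```bash
cat >> h.py <<'E'
def rect(d,z,c,half=.09,res=.0005):   # rectified grey image of plane z around c; row=x, col=y
    g=cv2.cvtColor(d["pixels"],cv2.COLOR_RGB2GRAY).astype(np.float32)
    k=np.arange(-half,half,res);xx,yy=np.meshgrid(c[0]+k,c[1]+k,indexing="ij")
    C=np.stack([xx,yy,np.full_like(xx,z)],-1)@d["R"].T+d["t"]
    return cv2.remap(g,(C[...,0]/C[...,2]*d["fx"]+d["cx"]).astype(np.float32),(C[...,1]/C[...,2]*d["fy"]+d["cy"]).astype(np.float32),cv2.INTER_CUBIC)
def blob(d,z,c,rad=.013,half=.02,bright=True):  # centroid of bright blob near c on plane z
    m=rect(d,z,c,half);k=np.arange(-half,half,.0005)[:len(m)];X,Y=np.meshgrid(k,k,indexing="ij")
    s=1 if bright else -1;b=np.median(m);w=np.clip(s*(m-b)-.4*(s*(m-b))[X**2+Y**2<rad**2].max(),0,None)*(X**2+Y**2<rad**2)
    return c+np.array([(w*X).sum(),(w*Y).sum()])/w.sum(),(w>0).sum()
E
python3 - <<'E'
from h import *
from scipy.optimize import least_squares
for n in("top0","scene0"):
    d=dict(np.load(n+".npz"));m=rect(d,0,D0)
    pts=[]
    for t in np.linspace(0,2*np.pi,180,endpoint=False):
        rr=np.arange(.052,.064,.0005);i=((rr*np.cos(t)+.09)/.0005).astype(int);j=((rr*np.sin(t)+.09)/.0005).astype(int)
        pts.append(D0+rr[np.argmin(m[i,j])]*np.array([np.cos(t),np.sin(t)]))
    pts=np.array(pts);f=least_squares(lambda q:np.hypot(*(pts-q[:2]).T)-q[2],[*D0,.058],loss="soft_l1",f_scale=.001);print(n,f.x.round(4))
    for s in(1,-1):
        for z in(.03,.042,.054):
            print(n,"peg",s,z,*[np.round(q,4) for q in blob(d,z,D0+s*.085*DX,rad=.009,bright=False)])
    for h in((.6032,-.2658),(.4343,-.2719)):print(n,"hole0",*blob(d,.003,np.array(h)))
d=dict(np.load("scene3.npz"))
for x,y in((102,264),(288,186)):
    h=ray(d,190+(x+.5)/4-.5,100+(y+.5)/4-.5,.0215)[:2];print("hole3",h.round(4),*blob(d,.0215,h))
E
```

```text
top0 [0.5304 0.0386 0.0588]
top0 peg 1 0.03 [0.6138 0.0493] 416
top0 peg 1 0.042 [0.612  0.0492] 379
top0 peg 1 0.054 [0.6098 0.0491] 372
top0 peg -1 0.03 [0.4442 0.0287] 603
top0 peg -1 0.042 [0.4437 0.0288] 598
top0 peg -1 0.054 [0.4433 0.0289] 589
top0 hole0 [ 0.60347558 -0.26495667] 427
top0 hole0 [ 0.43351359 -0.26998827] 364
scene0 [0.5308 0.0377 0.0585]
scene0 peg 1 0.03 [0.6136 0.0454] 511
scene0 peg 1 0.042 [0.6161 0.0511] 447
scene0 peg 1 0.054 [0.6179 0.0539] 161
scene0 peg -1 0.03 [0.4447 0.0251] 498
scene0 peg -1 0.042 [0.4485 0.03  ] 478
scene0 peg -1 0.054 [0.4503 0.0306] 303
scene0 hole0 [ 0.60571785 -0.26399637] 375
scene0 hole0 [ 0.43492873 -0.26956741] 399
hole3 [ 0.603  -0.2629] [ 0.6041649  -0.26153632] 398
hole3 [ 0.4332 -0.2676] [ 0.43471035 -0.26793259] 371
```

Run:
```python
from rig import r
from h import *
C=np.array([.5304,.0388]);th=np.radians(6.95);off=np.array([.0003,.0010])
Rg=np.load("Rg.npy");a=th-np.radians(2.0);Rz=np.array([[np.cos(a),-np.sin(a),0],[np.sin(a),np.cos(a),0],[0,0,1]])
R=Rz@Rg;np.save("Rd.npy",R);T=C-off
q=r.state()["position"];r.line_to([q[0],q[1],.14],.2)
r.line_to(P(T,.14),.2,R)
r.line_to(P(T,.082),.1);r.wait(.3)
st=r.state();print(st["position"],st["t"],st["ft_force"],st["width"])
e=r.get_image("scene");np.savez("scene4.npz",**e);d=r.get_image("top");np.savez("top4.npz",**d)
u=st["position"][2]-.0175+.003
dx=np.array([np.cos(th),np.sin(th)])
for s in(1,-1):
    for n,i in(("scene",e),("top",d)):
        g=C+s*.085*dx;m=rect(i,u,g,.02)
        print(n,s,"expect",g.round(4),"bright",*blob(i,u,g,.012),"dark",*blob(i,u,g,.012,bright=False),m.min(),m.max(),np.median(m))
```

```text
[0.53055738 0.03780012 0.08272248] 30.7 [ 0.01803491 -0.51907326 -2.14358918] 0.010981387428366194
scene 1 expect [0.6148 0.0491] bright [0.61508223 0.050463  ] 312 dark [0.61406943 0.04167192] 372 66.55455 104.82814 79.07576
top 1 expect [0.6148 0.0491] bright [0.6048348  0.04811383] 152 dark [0.62370711 0.04899861] 408 37.065018 125.78126 51.436615
scene -1 expect [0.446  0.0285] bright [0.44723582 0.0289998 ] 357 dark [0.44188895 0.02164325] 357 39.872932 122.85926 78.54174
top -1 expect [0.446  0.0285] bright [0.44770934 0.02266005] 406 dark [0.44773614 0.03568218] 107 38.303215 79.52105 48.904305
```

Holes in the scene image agree with the pegs to about 1 mm. I'll lower the cover with a force guard.

```bash
cat > low.py <<'E'
from rig import r
from h import *
def lower(T,z0,z1,lim=7,step=.003):
    f0=np.array(r.state()["ft_force"]);z=z0
    while z>z1:
        z=max(z-step,z1);r.line_to(P(T,z),.05);st=r.state();f=np.array(st["ft_force"])-f0
        if f[2]>lim:break
    print("z",z,st["position"],f.round(1),np.round(st["wrist_torque"],2),st["t"]);return z,st
E
python3 - <<'E'
from low import *
T=np.array([.5301,.0378])
z,st=lower(T,.082,.0455)
E
```

```text
z 0.04599999999999997 [0.53085998 0.0377864  0.04753784] [-2.6  0.3  7.9] [0.06 0.49 0.01] 33.8
```

The cover touched at exactly seat height (TCP 0.0475). I'll release, retreat and verify with depth.

Run:
```python
from low import *
T=np.array([.5301,.0378])
r.line_to(P(T,.0475),.05)
r.command_gripper(.05,30);st=r.state();print(st["width"],st["ft_force"])
r.line_to(P(T,.15),.12)
r.movej([1.09, 0.053, 1.613, 0, 1.476, -0.119] if False else [float(q)+(0.9 if i==0 else 0) for i,q in enumerate(r.state()["q"])])
C=np.array([.5304,.0388]);th=np.radians(6.95);dx=np.array([np.cos(th),np.sin(th)]);dy=np.array([-dx[1],dx[0]])
for n in("top","scene"):
    d=r.get_image(n);np.savez(n+"5.npz",**d);z=d["z_map"];v,u=np.mgrid[0:420,0:560]
    Q=np.stack([(u-d["cx"])/d["fx"]*z,(v-d["cy"])/d["fy"]*z,z],-1);X=(Q-d["t"])@d["R"]
    for a,b in((.085,.03),(.085,-.03),(-.085,.03),(-.085,-.03),(.085,0),(-.085,0),(0,0.015),(0,-.015)):
        g=C+a*dx+b*dy;m=(np.hypot(X[...,0]-g[0],X[...,1]-g[1])<(.012 if b else .007))&(z>0);print(n,a,b,m.sum(),np.percentile(X[...,2][m],[10,50,95]).round(4) if m.any() else None)
    d0=dict(np.load(n+"0.npz"));df=np.abs(d["pixels"].astype(int)-d0["pixels"]).max(2)>25
    k,l,s,c=cv2.connectedComponentsWithStats(df.astype(np.uint8))
    print(n,"changed",[(s[i].tolist()) for i in range(1,k) if s[i,4]>25])
print(r.state()["t"])
```

```text
0.050190474955087154 [ 0.15197188  0.08178468 -0.03498043]
top 0.085 0.03 32 [0.0334 0.0364 0.0404]
top 0.085 -0.03 35 [0.033  0.0356 0.04  ]
top -0.085 0.03 39 [0.0339 0.0369 0.0405]
top -0.085 -0.03 38 [0.0341 0.036  0.0396]
top 0.085 0 13 [0.0315 0.0451 0.0557]
top -0.085 0 11 [0.0317 0.047  0.0529]
top 0 0.015 37 [0.0318 0.0355 0.0405]
top 0 -0.015 34 [0.0326 0.0358 0.0541]
top changed [[253, 191, 28, 4, 46], [340, 190, 32, 56, 1290], [260, 205, 9, 18, 109], [270, 204, 9, 18, 108], [257, 228, 17, 8, 39], [0, 263, 227, 157, 17992], [279, 358, 21, 19, 82], [302, 376, 16, 26, 163], [229, 390, 30, 30, 269]]
scene 0.085 0.03 55 [0.0149 0.0367 0.0392]
scene 0.085 -0.03 59 [0.0117 0.0363 0.0397]
scene -0.085 0.03 43 [0.0347 0.037  0.0402]
scene -0.085 -0.03 42 [0.0341 0.0369 0.0417]
scene 0.085 0 24 [0.0327 0.0405 0.0568]
scene -0.085 0 19 [0.0362 0.0457 0.055 ]
scene 0 0.015 62 [0.0323 0.0367 0.0841]
scene 0 -0.015 27 [0.0322 0.0347 0.0701]
scene changed [[483, 0, 24, 50, 603], [480, 0, 54, 79, 1735], [537, 0, 23, 168, 1781], [522, 64, 14, 44, 221], [407, 80, 3, 15, 27], [496, 101, 27, 10, 91], [478, 109, 9, 7, 41], [492, 109, 27, 7, 124], [437, 114, 109, 155, 8781], [205, 140, 68, 42, 1124], [252, 201, 37, 30, 146], [308, 203, 12, 13, 26], [286, 206, 23, 19, 101], [298, 206, 13, 13, 34], [273, 213, 21, 16, 240], [266, 219, 6, 10, 45], [534, 224, 26, 42, 728], [305, 310, 31, 10, 58]]
37.3083
```

All four corners of the cover lie at 36 mm, which is the 30 mm rail tops plus the 6 mm plate. Both pegs stand through to about 54 mm, the dish's last sighting was inside the ring, and no bystander shows a change in either camera.

```bash
python3 -c "
from rig import r
print(r.hand_in())"
```

```text
the job is handed in; nothing more can be done
None
```

I handed the job in at about 37 s: the dish was pushed inside the ring, the cover lies flat on both rails with the pegs through its end holes, and the bystanders look undisturbed; the first two pushes passed over the dish because the fingertips sat higher than stated.

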